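# Clamp the test rod with the slip-clutch cap

## Robot

A 6-joint arm with a two-finger parallel gripper is mounted at the origin on a cart in front of the work surface, level with it; the furniture and walls round the work are solid. World frame = base frame: x ahead of the robot, y to its left, z up, the work surface at z = 0. Lengths are in m, angles in rad, forces in N, time in s.
With the tool pointing down it reaches from about 0.225 to 0.875 m from the base axis. Payload 3.4 kg.
Tool frame: the origin (TCP) lies at the very end of the fingers, on their centre line; the grasp point (between the pads) lies 19 mm behind it; z points along the fingers, y is the line along which they close (so a half turn about z gives the same grasp; the last joint's range is limited). The gripper opens to 85 mm and grips with 20 to 120 N. Pads are 22 mm wide; open, the fingers measure 114 mm over their backs; the gripper's body (76 mm by 85 mm) begins 54 mm behind the grasp point. The pads swing forward as they close: fully open they stand 13 mm farther back than shut.
Start: joints at [-1.448, 0.276, 1.505, -0, 1.361, -0.121], TCP at [0.139, -0.558, 0.206] pointing down, gripper open.
Joint ranges: [-2.89, 2.89], [-0.75, 2.08], [0.22, 2.7], [-1.18, 4.32], [0.11, 2.71], [-2.7, 2.7]. Speed limits (rad/s): [2.57, 2.57, 3.14, 3.14, 3.14, 3.14].

## Interface

Orientations are given as [roll, pitch, yaw] about the fixed x, y, z axes, in that order (R = Rz(yaw) Ry(pitch) Rx(roll)).
In Python, from workcell import ctrl gives the robot as it stands. The module is installed in compiled form; this text tells all that it offers.
- The arm moves only by the tool move_arm, never from a script. Its argument "deltas" is a list of rows, each a list of 3 entries, a list of its own where there are three numbers: the shift along the tool's x, y, z in cm, then the turn about the tool's z in rad, then the opening, from 0 (shut) to 1 (fully open). In form: [[[x, y, z], spin, claw], ...]. A call has exactly 8 rows; each row is the pose to reach, as a shift and turn from the pose commanded when the call began, along the tool's axes at that moment; what a row does not reach only later rows make up. A row lasts 1/12 s, in which the tool goes at most 41.7 mm and 7.16 degrees, less where a joint would pass 70% of its speed; a pose out of reach is approached as far as the arm can. A call with a gripper value outside its range is refused whole. The fingers move at their own pace and stop on an object; "squeeze" is the grip in N (left out, the last holds). Time passes only in rows, so rows that repeat a pose let the fingers close, or fill a call up. It gives the time, the measured TCP pose, the force, the opening and the grip force at its end, in the units of the state.
- ctrl.get_obs(): the state, without advancing time (a new reading comes with each control period).
- ctrl.grab_frame(name): name is "scene" or "top"; returns the picture (400x640x3 uint8, red, green, blue); there is no depth.
- ctrl.calibration(name): a dict with "K" (3x3 intrinsics, pixels), "view" (4x4, takes a point from world to camera coordinates). Camera axes: x right, y up, looking along -z (the intrinsics and any distortion apply to the point x, -y, -z); pixel columns grow to the right and rows downward; lengths in m; the calibration is good to about 2 mm. A picture is of the moment at which its call begins. calibration takes no time and is no camera call.
- ctrl.close_job(): hands the job in; it is judged then, once.
The state is a dict: "clock": time; "joint_positions": joint angles; "joint_vel": joint speeds; "tau": joint torques, N m; "tcp_pos": TCP position; "ee_rot": TCP orientation; "contact_force": force on the tool from outside, world axes, zero at the start; "wrist_torque": the same for the moment, N m; "finger_gap": finger opening in m; "finger_force": force on a finger pad.
Only numpy, scipy, OpenCV 4.12 (cv2) and the standard library are available. Lean on these libraries where they do the work, as an engineer would, in place of code of your own. Each camera call takes 0.05 s, during which the arm holds its last target. There are 200 camera calls.

## Task

Push the rod lying in the vee of the green clamping fixture gently home against its end stop, then tighten the clamp by turning the black knurled cap clockwise until its slip clutch first lets go, and stop there: the cap must end turned just past its collar, by no more than a tenth of a turn. Leave the rod clamped and home, let go of everything, and do not disturb the flanged bush, the blue-lidded tin or the steel ring standing around it.

Things in the scene. Friction and masses are not known exactly. Their poses are not given: they have to be found in the camera images.
- fixture: Green clamping fixture, fixed to the bench: base 170 x 76 mm, 129 mm high over all. Origin: on the bench directly under the vertical axis of the clamp cap. Its x axis runs along the vee rails towards the end stop (the way the rod is pushed), z up; the base reaches from x = -98 to +72 mm
- rail_rear (a point): Rear end of the two steel vee rails, at the height of the rod's axis (42 mm above the bench), 90 mm behind the clamp axis; axes as the fixture's. The rails run from here 110 mm forward to the stop, and their edges stay about 3 mm below the rod's axis
- rod: Plain steel rod, 21 mm diameter, 120 mm long, about 0.2 kg, lying in the vee. Origin: middle of its length, on its underside (10.5 mm below its axis); its own y axis is the rod's axis. It starts 14 to 34 mm short of home; its rear end sticks out behind the rails, still by 10 mm when home, and can be pushed there
- stop: Steel end stop, a plate 12 mm thick, 44 mm wide, top 68 mm above the bench, that the front end of the rod comes up against. Origin: on the face that meets the rod, 28 mm above the bench
- stop_face (a point): Point on the stop's face at the height of the rod's axis (42 mm), 20 mm ahead of the clamp axis; axes as the fixture's. When the rod is home its middle is 60 mm behind this point
- clamp_arm: Green column and arm, 44 mm wide, top 88 mm above the bench, over the rails from 20 mm behind to 64 mm ahead of the clamp axis; same origin and axes as the fixture. A steel plunger points down from it on the clamp axis: it goes down 5 mm per radian of the collar, starts 3 to 12 mm above the rod (how far is not measured) and stays put when the cap is let go
- cap_top (a point): Middle of the top of the black knurled cap, 129 mm above the bench, on the clamp axis. Cap: cylinder 29 mm in diameter, side free from 97 to 129 mm above the bench, to be gripped at any angle; it turns in place. Axes turn with the cap, -x along its red line. Clockwise from above tightens. Torque in motion: 0.12 Nm with the plunger free, 0.08 Nm more once it bears, when the clutch slips
- pin_zero (a point): Point on the clamp axis 2.5 mm above the cap's top, where the tip of the small yellow pin stands before any slip. Under the cap is a steel collar, 42 mm across, 88 to 96 mm above the bench, that drives the plunger; it turns with the cap until the clutch slips, then stays behind. Both carry red marks, in line at the start. Turned back while held, the cap loosens the clamp
- pin_tip (a point): Tip of the small yellow overrun pin in the middle of the cap's top: the clutch lifts it above point pin_zero by 2 mm per radian that the cap slips clockwise past its collar (0 at the start, 1.3 mm at a tenth of a turn)
- flanged_bush: Loose steel flanged bush, 50 mm flange diameter, 35 mm high; origin at the centre of its underside. To be left alone
- blue_tin: Loose round white tin with blue lid, 62 mm diameter, 27 mm high; origin at the centre of its underside. To be left alone
- ring: Loose steel ring, 44 mm outside diameter, 14 mm high; origin at the centre of its underside. To be left alone

How it is judged:
On the way, in this order (a step that is already met when the one before it is completed fails the run):
1. the rod is home against the stop, within 3 mm (x of rod in the frame of stop_face above -0.063 m), for 0.2 s.
2. the clamp presses on the rod with more than 6 N and the clutch has slipped more than 3 degrees (contact force between clamp_arm and rod above 6 N and z of pin_tip in the frame of pin_zero above 0.0001 m), for 0.2 s.
At the end, for the whole second after the job is handed in: The rod is at rest within 3 mm of home against the stop, the clamp presses on it with more than 6 N, and the cap stands between 3 and 38 degrees past its collar (overrun pin 0.1 to 1.32 mm out) (all of step 2 and x of rod in the frame of stop_face above -0.063 m and z of pin_tip in the frame of pin_zero below 0.00132 m and linear speed of rod below 0.01 m/s); the robot touches nothing.
It fails at once if the clutch is slipped on by more than 38 degrees either way (z of pin_tip in the frame of pin_zero above 0.00132 m or z of pin_tip in the frame of pin_zero below -0.00132 m).
It fails at once if the rod is rammed against the stop with more than 30 N (contact force between rod and stop above 30 N).
It fails at once if a bystander is moved by more than 25 mm (distance of any of flanged_bush, blue_tin, ring from where it was at the start of the episode above 0.025 m).
It also fails if it takes over 72 s, if anything falls off the work surface, if the arm or the gripper's body presses on something with over 40 N, if the wrist force passes 120 N, or if a joint passes its speed limit or range.

## Working session

There is one attempt and no reset: what is moved stays moved. The work goes in short steps, Python scripts to look and compute and a tool call to move; the robot and the scene stay as the last step left them, time stands still between calls to the robot, and variables do not carry over. Pictures are saved under pics/ and viewed, at most 10 in all, crops included, and the job is handed in when it is done.

Besides the shell and the picture viewer there is one more tool, called after "Request:" as name(argument=value, ...) on one line, values as JSON. move_arm: Moves the arm, as the interface text tells. Its arguments: {"type":"object","properties":{"deltas":{"type":"array"},"squeeze":{"type":"number"}},"required":["deltas"]}

```bash
mkdir -p pics; python3 - <<'E'
from workcell import ctrl
import cv2,numpy as np
for n in("scene","top"):
    cv2.imwrite(f"pics/{n}0.png",ctrl.grab_frame(n)[:,:,::-1]); c=ctrl.calibration(n); print(n,c)
print(ctrl.get_obs())
E
```

```text
scene {'K': array([[364.61361877,   0.        , 321.50286577],
       [  0.        , 364.61361877, 203.59923805],
       [  0.        ,   0.        ,   1.        ]]), 'view': array([[-0.82373566, -0.56687771,  0.01045099,  0.47529029],
       [ 0.31796482, -0.44661944,  0.83631899, -0.22255163],
       [-0.46942297,  0.69222882,  0.54814353, -0.73594273],
       [ 0.        ,  0.        ,  0.        ,  1.        ]])}
top {'K': array([[452.43443492,   0.        , 316.12669686],
       [  0.        , 452.43443492, 201.86845325],
       [  0.        ,   0.        ,   1.        ]]), 'view': array([[ 1.24556835e-02, -9.99922213e-01, -6.51581963e-04,
         6.30059037e-02],
       [ 9.94828327e-01,  1.23265332e-02,  1.00819925e-01,
        -5.48058072e-01],
       [-1.00804051e-01, -1.90399327e-03,  9.94904477e-01,
        -9.02430311e-01],
       [ 0.00000000e+00,  0.00000000e+00,  0.00000000e+00,
         1.00000000e+00]])}
{'clock': 0.1, 'joint_positions': array([-1.44802621e+00,  2.76542625e-01,  1.50599934e+00, -4.95752064e-05,
        1.36070751e+00, -1.20994735e-01]), 'joint_vel': array([ 0.0001117 , -0.0008113 , -0.00224056,  0.00160065, -0.00026168,
        0.00079743]), 'tau': array([ 1.44688205e-03, -4.17701054e+01, -2.46404833e+01, -1.81507862e-04,
        5.73327328e-03, -2.06399292e-06]), 'tcp_pos': array([ 0.13869682, -0.5574939 ,  0.20522291]), 'ee_rot': array([-3.13994209e+00, -1.51864415e-04,  2.43775101e-01]), 'contact_force': array([ 0.58365352, -0.38113382, -0.35885941]), 'wrist_torque': array([-0.00309325, -0.04724685,  0.00425405]), 'finger_force': 0.0, 'finger_gap': 0.08558207563622752}
```

View pics/scene0.png

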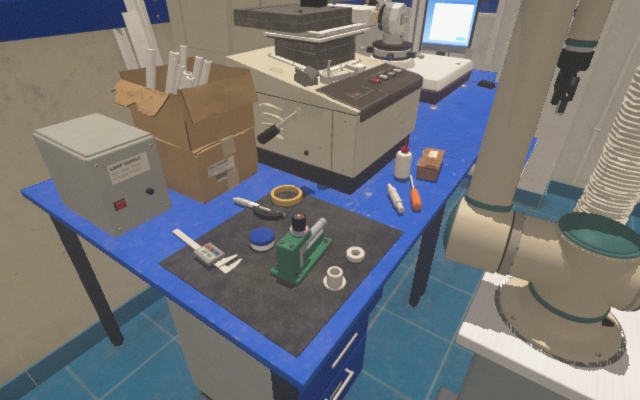

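View pics/top0.png

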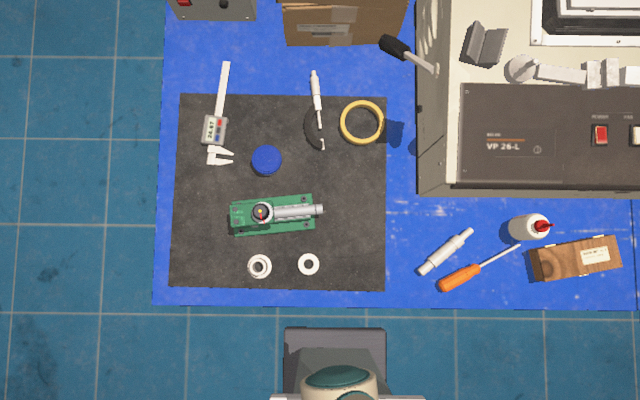

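```bash
cat > h.py <<'E'
from workcell import ctrl
import cv2,numpy as np
def ray(n,px):
    c=ctrl.calibration(n);K=c["K"];V=c["view"]
    p=np.linalg.inv(K)@[px[0],px[1],1.]
    d=V[:3,:3].T@[p[0],-p[1],-p[2]]; return -V[:3,:3].T@V[:3,3],d
def onz(n,px,z):
    o,d=ray(n,px); return o+d*(z-o[2])/d[2]
def proj(n,P):
    c=ctrl.calibration(n);q=c["view"]@[*P,1.];p=c["K"]@[q[0],-q[1],-q[2]];return p[:2]/p[2]
E
python3 - <<'E'
from h import *
t=cv2.imread("pics/top0.png");s=cv2.imread("pics/scene0.png")
a=cv2.resize(t[175:295,215:345],None,fx=5,fy=5,interpolation=cv2.INTER_CUBIC)[:600]
cv2.imwrite("pics/tc.png",a)
b=cv2.resize(s[195:300,235:375],None,fx=5,fy=5,interpolation=cv2.INTER_CUBIC)
cv2.imwrite("pics/sc.png",b)
hsv=cv2.cvtColor(t,cv2.COLOR_BGR2HSV)
m=cv2.inRange(hsv,(65,90,30),(90,255,255));m[:185]=0;m[245:]=0;m[:,:220]=0;m[:,330:]=0
pts=cv2.findNonZero(m);r=cv2.minAreaRect(pts);bx=cv2.boxPoints(r);print(r)
for p in bx:print(p,onz("top",p,.01))
E
```

```text
((271.3591613769531, 215.00161743164062), (35.531558990478516, 83.30657196044922), 84.14398956298828)
[228.11063 201.57838] [0.54735401 0.25428707 0.01      ]
[310.98245 193.07872] [0.56744067 0.08087331 0.01      ]
[314.6077  228.42485] [0.49339705 0.07231447 0.01      ]
[231.73587 236.92451] [0.47359937 0.24438013 0.01      ]
```

View pics/tc.png

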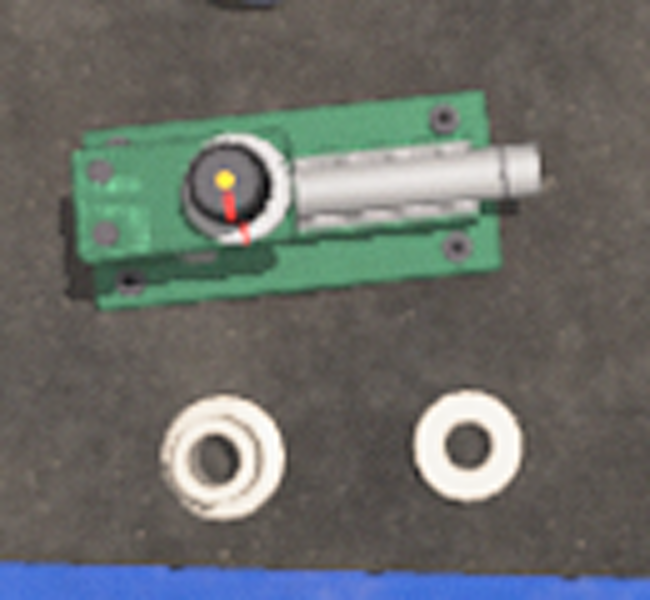

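View pics/sc.png

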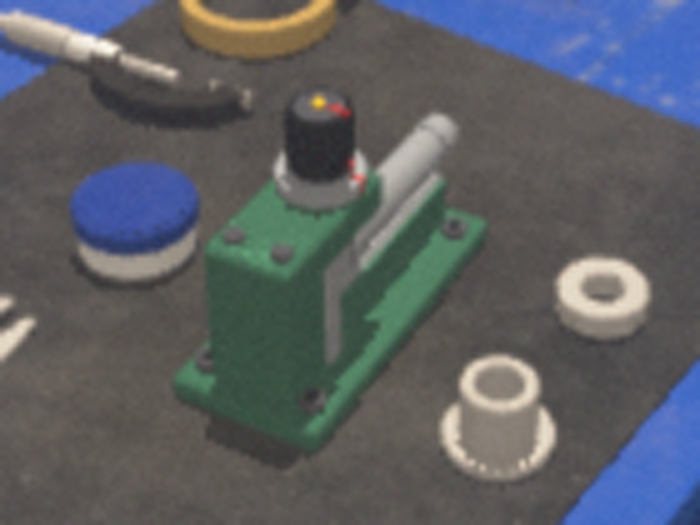

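```bash
python3 - <<'E'
from h import *
f=lambda x,y:((x+.5)/5-.5+215,(y+.5)/5-.5+175)
g=lambda x,y:((x+.5)/5-.5+235,(y+.5)/5-.5+195)
cap=onz("top",f(229,183),.129);print("cap",cap, onz("scene",g(319,104),.1315))
pin=onz("top",f(225,180),.1315);print("pin",pin)
print("rodend",onz("top",f(541,167),.045))
for a,b in (((85,132),(483,92)),((103,308),(500,268))):
    A=onz("top",f(*a),.01);B=onz("top",f(*b),.01);d=A-B;print("edge",A,B,np.arctan2(d[1],d[0]),np.linalg.norm(d))
A=onz("top",f(300,186),.0525);B=onz("top",f(530,166),.0525);d=A-B;print("rod",A,B,np.arctan2(d[1],d[0]))
for n,p,z in(("bush",(222,458),.01),("ring",(468,446),.014)):print(n,onz("top",f(*p),z))
print("tin",onz("top",(266,160),.027))
print("reach",ctrl.get_obs()["ee_rot"])
E
```

```text
cap [0.51857307 0.17121813 0.129     ] [0.51908635 0.17450707 0.1315    ]
pin [0.5194537  0.17238994 0.1315    ]
rodend [0.53323319 0.05617805 0.045     ]
edge [0.54866277 0.24701239 0.01      ] [0.56761275 0.08041888 0.01      ] 1.6840593017382643 0.1676678253573191
edge [0.47519106 0.23722315 0.01      ] [0.49386478 0.07233649 0.01      ] 1.6835676483168667 0.16594070996440435
rod [0.52376668 0.15241552 0.0525    ] [0.53292105 0.06067596 0.0525    ] 1.670253597478226
bush [0.41400988 0.18617421 0.01      ]
ring [0.4203335  0.08455071 0.014     ]
tin [0.63341955 0.17500985 0.027     ]
reach [-3.13994209e+00 -1.51864415e-04  2.43775101e-01]
```

Request:
move_arm(deltas=[[[3, -2.7, 0], 0, 0], [[6, -5.4, 0], 0, 0], [[9, -8.1, 0], 0, 0], [[12, -10.8, 0], 0, 0], [[15, -13.4, 0], 0, 0], [[18, -16.1, 0], 0, 0], [[21, -18.8, 0], 0, 0], [[24.5, -21.8, 0], 0, 0]])

```text
clock: 0.77
tcp_pos: [0.3217, -0.2891, 0.2058]
ee_rot: [-3.141, 0.0, 0.243]
contact_force: [0.0, -0.8, 0.0]
finger_gap: -0.0002
finger_force: 0.0
```

Request:
move_arm(deltas=[[[3, -2.7, 0], 0, 0], [[6, -5.4, 0], 0, 0], [[9, -8.1, 0], 0, 0], [[12, -10.8, 0], 0, 0], [[15, -13.4, 0], 0, 0], [[18, -16.1, 0], 0, 0], [[21, -18.8, 0], 0, 0], [[24.5, -21.8, 0], 0, 0]])

```text
clock: 1.43
tcp_pos: [0.5041, -0.0219, 0.2058]
ee_rot: [3.141, 0.001, 0.244]
contact_force: [0.3, -0.9, 0.3]
finger_gap: -0.0002
finger_force: 0.0
```

Request:
move_arm(deltas=[[[2, -1.8, 0], -0.12, 0], [[3.5, -3.2, 0], -0.24, 0], [[3.5, -3.2, 0], -0.36, 0], [[3.5, -3.2, 0], -0.48, 0], [[3.5, -3.2, 0], -0.6, 0], [[3.5, -3.2, 0], -0.72, 0], [[3.5, -3.2, 0], -0.84, 0], [[3.5, -3.2, 0], -0.96, 0]])

```text
clock: 2.1
tcp_pos: [0.5298, 0.0158, 0.2055]
ee_rot: [-3.141, 0.0, 1.21]
contact_force: [0.6, 0.1, 0.5]
finger_gap: 0.0001
finger_force: 0.0
```

Request:
move_arm(deltas=[[[0, 0, 1], -0.12, 0], [[0, 0, 2], -0.24, 0], [[0, 0, 3], -0.36, 0], [[0, 0, 4], -0.48, 0], [[0, 0, 6], -0.48, 0], [[0, 0, 8], -0.48, 0], [[0, 0, 8], -0.48, 0], [[0, 0, 8], -0.48, 0]])

```text
clock: 2.77
tcp_pos: [0.5291, 0.0157, 0.125]
ee_rot: [-3.138, -0.001, 1.684]
contact_force: [1.3, 0.5, 0.6]
finger_gap: 0.0
finger_force: 0.0
```

Request:
move_arm(deltas=[[[0, 0.7, 1.5], 0, 0], [[0, 0.7, 3], 0, 0], [[0, 0.7, 4.5], 0, 0], [[0, 0.7, 6], 0, 0], [[0, 0.7, 7.5], 0, 0], [[0, 0.7, 9], 0, 0], [[0, 0.7, 9], 0, 0], [[0, 0.7, 9], 0, 0]])

```text
clock: 3.43
tcp_pos: [0.5376, 0.0164, 0.0366]
ee_rot: [3.141, 0.0, 1.684]
contact_force: [-0.1, 0.0, 0.8]
finger_gap: 0.0002
finger_force: 0.0
```

```bash
python3 - <<'E'
from h import *
t=ctrl.grab_frame("top")[:,:,::-1];s=ctrl.grab_frame("scene")[:,:,::-1]
a=cv2.resize(t[180:260,220:345],None,fx=4,fy=4,interpolation=cv2.INTER_CUBIC)
b=cv2.resize(s[180:300,250:375],None,fx=4,fy=4,interpolation=cv2.INTER_CUBIC)
cv2.imwrite("pics/p1.png",np.vstack([a,b])[:600] if 0 else np.vstack([cv2.resize(a,(375,240)),cv2.resize(b,(375,360))]))
E
```

```text
(no output)
```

View pics/p1.png

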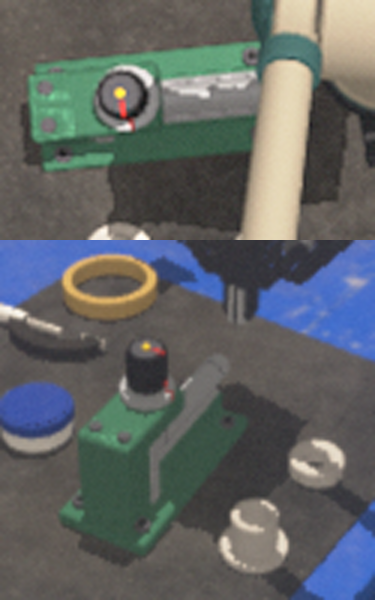

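Request:
move_arm(deltas=[[[0.3, 0, 0], 0, 0], [[0.6, 0, 0], 0, 0], [[0.9, 0, 0], 0, 0], [[1.2, 0, 0], 0, 0], [[1.5, 0, 0], 0, 0], [[1.8, 0, 0], 0, 0], [[2.1, 0, 0], 0, 0], [[2.4, 0, 0], 0, 0]])

```text
clock: 4.2
tcp_pos: [0.5343, 0.0406, 0.0359]
ee_rot: [-3.141, 0.0, 1.684]
contact_force: [-0.2, -0.1, 0.5]
finger_gap: -0.0003
finger_force: 0.0
```

Request:
move_arm(deltas=[[[0.1, 0, 0], 0, 0], [[0.2, 0, 0], 0, 0], [[0.3, 0, 0], 0, 0], [[0.4, 0, 0], 0, 0], [[0.5, 0, 0], 0, 0], [[0.6, 0, 0], 0, 0], [[0.7, 0, 0], 0, 0], [[0.8, 0, 0], 0, 0]])

```text
clock: 4.87
tcp_pos: [0.5335, 0.0482, 0.036]
ee_rot: [-3.142, 0.0, 1.684]
contact_force: [0.2, -0.3, 0.1]
finger_gap: 0.0003
finger_force: 0.0
```

```bash
python3 - <<'E'
from h import *
s=ctrl.grab_frame("scene")[:,:,::-1];t=ctrl.grab_frame("top")[:,:,::-1]
cv2.imwrite("pics/p2.png",cv2.resize(s[190:270,270:350],None,fx=7,fy=7,interpolation=cv2.INTER_CUBIC))
C=np.array([.519,.172]);xf=np.array([-.112,.994])
for x in(-.117,-.1,-.11):print(x,(proj("scene",[*(C+xf*x),.0525])-[270,190])*7)
E
```

```text
-0.117 [377.05488686 190.60715378]
-0.1 [354.71269687 214.90466872]
-0.11 [367.92977561 200.53086882]
```

View pics/p2.png

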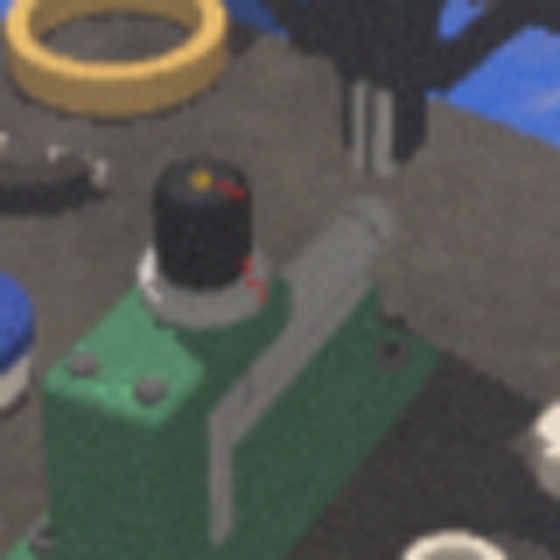

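Request:
move_arm(deltas=[[[0.1, 0, 0], 0, 0], [[0.2, 0, 0], 0, 0], [[0.3, 0, 0], 0, 0], [[0.4, 0, 0], 0, 0], [[0.5, 0, 0], 0, 0], [[0.6, 0, 0], 0, 0], [[0.7, 0, 0], 0, 0], [[0.8, 0, 0], 0, 0]])

```text
clock: 5.63
tcp_pos: [0.5326, 0.0563, 0.036]
ee_rot: [3.142, 0.0, 1.684]
contact_force: [0.3, 0.0, 0.2]
finger_gap: 0.0001
finger_force: 0.0
```

Request:
move_arm(deltas=[[[0.03, 0, 0], 0, 0], [[0.06, 0, 0], 0, 0], [[0.09, 0, 0], 0, 0], [[0.12, 0, 0], 0, 0], [[0.15, 0, 0], 0, 0], [[0.18, 0, 0], 0, 0], [[0.21, 0, 0], 0, 0], [[0.24, 0, 0], 0, 0]])

```text
clock: 6.3
tcp_pos: [0.5323, 0.0586, 0.036]
ee_rot: [3.142, 0.0, 1.684]
contact_force: [-0.9, -0.1, 0.1]
finger_gap: -0.0003
finger_force: 0.0
```

Request:
move_arm(deltas=[[[0.02, 0, 0], 0, 0], [[0.04, 0, 0], 0, 0], [[0.06, 0, 0], 0, 0], [[0.08, 0, 0], 0, 0], [[0.1, 0, 0], 0, 0], [[0.12, 0, 0], 0, 0], [[0.14, 0, 0], 0, 0], [[0.16, 0, 0], 0, 0]])

```text
clock: 6.97
tcp_pos: [0.5322, 0.0601, 0.036]
ee_rot: [3.142, 0.0, 1.684]
contact_force: [0.2, -0.3, 0.2]
finger_gap: -0.0001
finger_force: 0.0
```

```bash
python3 - <<'E'
from h import *
s=ctrl.grab_frame("scene")[:,:,::-1]
cv2.imwrite("pics/p3.png",cv2.resize(s[190:270,270:350],None,fx=7,fy=7,interpolation=cv2.INTER_CUBIC))
C=np.array([.519,.172]);p=ctrl.get_obs()["tcp_pos"];print((p[:2]-C)@[-.112,.994])
E
```

```text
-0.112625661172549
```

View pics/p3.png

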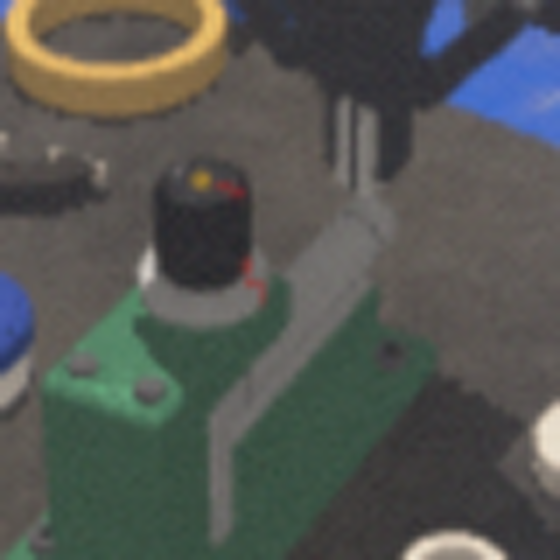

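Request:
move_arm(deltas=[[[0.02, 0, 0], 0, 0], [[0.04, 0, 0], 0, 0], [[0.06, 0, 0], 0, 0], [[0.08, 0, 0], 0, 0], [[0.1, 0, 0], 0, 0], [[0.12, 0, 0], 0, 0], [[0.14, 0, 0], 0, 0], [[0.16, 0, 0], 0, 0]])

```text
clock: 7.68
tcp_pos: [0.532, 0.0617, 0.036]
ee_rot: [-3.142, 0.0, 1.684]
contact_force: [-0.4, -0.3, -0.1]
finger_gap: 0.0001
finger_force: 0.0
```

Request:
move_arm(deltas=[[[0.02, 0, 0], 0, 0], [[0.04, 0, 0], 0, 0], [[0.06, 0, 0], 0, 0], [[0.08, 0, 0], 0, 0], [[0.1, 0, 0], 0, 0], [[0.12, 0, 0], 0, 0], [[0.14, 0, 0], 0, 0], [[0.16, 0, 0], 0, 0]])

```text
clock: 8.35
tcp_pos: [0.5318, 0.0633, 0.036]
ee_rot: [-3.142, 0.0, 1.684]
contact_force: [0.1, 0.5, -0.7]
finger_gap: -0.0001
finger_force: 0.0
```

```bash
python3 - <<'E'
from h import *
s=ctrl.grab_frame("scene")[:,:,::-1].copy();cv2.imwrite("pics/s4.png",s)
# track rod-end: compare patches along rod, p3->now and p2->now, and static fixture patch
p2=cv2.resize(cv2.imread("pics/p2.png"),(80,80),interpolation=cv2.INTER_AREA);p3=cv2.resize(cv2.imread("pics/p3.png"),(80,80),interpolation=cv2.INTER_AREA);n=s[190:270,270:350]
up=lambda a:cv2.resize(cv2.cvtColor(a,cv2.COLOR_BGR2GRAY),None,fx=8,fy=8,interpolation=cv2.INTER_CUBIC)
for nm,a in(("p2",p2),("p3",p3)):
    for lab,(x0,x1,y0,y1) in(("rodend",(49,60,27,39)),("static",(6,30,48,60))):
        T=up(a)[y0*8:y1*8,x0*8:x1*8];r=cv2.matchTemplate(up(n),T,cv2.TM_CCOEFF_NORMED);_,v,_,l=cv2.minMaxLoc(r);print(nm,lab,v,l[0]/8-x0,l[1]/8-y0)
E
```

```text
p2 rodend 0.8688046336174011 0.0 -0.125
p2 static 0.6700491905212402 -0.375 0.375
p3 rodend 0.931128203868866 0.0 0.0
p3 static 0.9553444981575012 -0.375 0.125
```

```bash
python3 - <<'E'
from h import *
p=ctrl.get_obs()["tcp_pos"];f=lambda P:((proj("scene",P)-[270,190])*7).round()
C=np.array([.519,.172]);xf=np.array([-.112,.994])
print("tcp now",f(p),"z+.02",f(p+[0,0,.02]))
q=p-np.r_[xf*.0032,0];print("tcp at p3",f(q),f(q+[0,0,.02]),"pm y",f(q+[.015,.0,.02]),f(q-[.015,0,-.02]))
print("cap",f([*C,.1315]))
for x in(-.11,-.12):print(x,f([*(C+xf*x),.042]),f([*(C+xf*x),.0525]))
n=cv2.imread("pics/s4.png")[190:270,270:350]
cv2.imwrite("pics/p4.png",cv2.resize(n[10:50,30:70],None,fx=14,fy=14,interpolation=cv2.INTER_CUBIC))
E
```

```text
tcp now [365. 238.] z+.02 [366. 193.]
tcp at p3 [369. 234.] [370. 189.] pm y [336. 175.] [405. 203.]
cap [204. 174.]
-0.11 [368. 224.] [368. 201.]
-0.12 [381. 210.] [381. 186.]
```

View pics/p4.png

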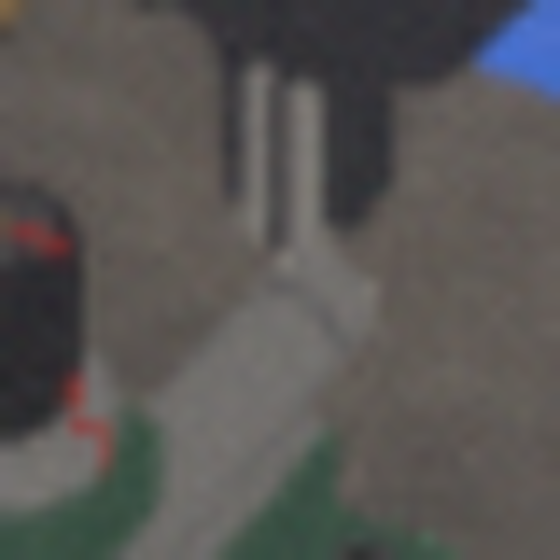

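Request:
move_arm(deltas=[[[-0.4, 0, 0], 0, 0], [[-0.9, 0, 0], 0, 0], [[-1.4, 0, 0], 0, 0], [[-1.9, 0, 0], 0, 0], [[-2.4, 0, 0], 0, 0], [[-2.9, 0, 0], 0, 0], [[-3.2, 0, 0], 0, 0], [[-3.2, 0, 0], 0, 0]])

```text
clock: 9.07
tcp_pos: [0.5356, 0.0307, 0.036]
ee_rot: [3.142, 0.0, 1.683]
contact_force: [-0.8, -0.2, -0.0]
finger_gap: -0.0006
finger_force: 0.0
```

```bash
python3 - <<'E'
from h import *
s=ctrl.grab_frame("scene")[:,:,::-1].copy();p=ctrl.get_obs()["tcp_pos"]
f=lambda P:((proj("scene",P)-[300,190])*12).round()
print(p);[print(dz,f(p+[0,0,dz])) for dz in(0,.01,.02,.03)]
cv2.imwrite("pics/p5.png",cv2.resize(s[190:235,300:350],None,fx=12,fy=12,interpolation=cv2.INTER_CUBIC))
E
```

```text
[0.53547501 0.03107755 0.03596667]
0 [336. 330.]
0.01 [337. 292.]
0.02 [338. 254.]
0.03 [339. 215.]
```

View pics/p5.png

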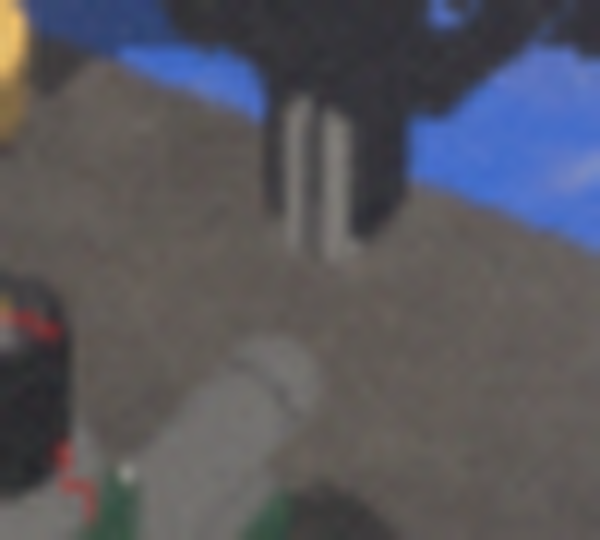

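Request:
move_arm(deltas=[[[0, 0, 0.4], 0, 0], [[0, 0, 0.8], 0, 0], [[0, 0, 1.2], 0, 0], [[0, 0, 1.6], 0, 0], [[0, 0, 2.0], 0, 0], [[0, 0, 2.1], 0, 0], [[0, 0, 2.1], 0, 0], [[0, 0, 2.1], 0, 0]])

```text
clock: 9.78
tcp_pos: [0.5354, 0.0316, 0.0149]
ee_rot: [-3.141, 0.0, 1.684]
contact_force: [0.3, -0.1, 0.6]
finger_gap: 0.0
finger_force: 0.0
```

Request:
move_arm(deltas=[[[0.1, 0, 0], 0, 0], [[0.2, 0, 0], 0, 0], [[0.3, 0, 0], 0, 0], [[0.4, 0, 0], 0, 0], [[0.5, 0, 0], 0, 0], [[0.6, 0, 0], 0, 0], [[0.7, 0, 0], 0, 0], [[0.8, 0, 0], 0, 0]])

```text
clock: 10.45
tcp_pos: [0.5345, 0.0396, 0.015]
ee_rot: [3.142, 0.0, 1.684]
contact_force: [0.9, 0.3, 0.5]
finger_gap: -0.0005
finger_force: 0.0
```

Request:
move_arm(deltas=[[[0.1, 0, 0], 0, 0], [[0.2, 0, 0], 0, 0], [[0.3, 0, 0], 0, 0], [[0.4, 0, 0], 0, 0], [[0.5, 0, 0], 0, 0], [[0.6, 0, 0], 0, 0], [[0.7, 0, 0], 0, 0], [[0.8, 0, 0], 0, 0]])

```text
clock: 11.12
tcp_pos: [0.5337, 0.047, 0.015]
ee_rot: [3.142, 0.001, 1.684]
contact_force: [1.0, -1.5, 0.4]
finger_gap: -0.0
finger_force: 1.0
```

```bash
cat > tr.py <<'E'
from h import *
import sys
s=ctrl.grab_frame("scene")[:,:,::-1].copy();cv2.imwrite(f"pics/{sys.argv[1]}.png",s)
o=cv2.imread("pics/s4.png")
up=lambda a:cv2.resize(cv2.cvtColor(np.ascontiguousarray(a[190:270,270:350]),cv2.COLOR_BGR2GRAY),None,fx=8,fy=8,interpolation=cv2.INTER_CUBIC)
for lab,(x0,x1,y0,y1) in(("rodend",(47,59,29,39)),("static",(6,30,48,60))):
    T=up(o)[y0*8:y1*8,x0*8:x1*8];_,v,_,l=cv2.minMaxLoc(cv2.matchTemplate(up(s),T,cv2.TM_CCOEFF_NORMED));print(lab,round(v,2),l[0]/8-x0,l[1]/8-y0)
p=ctrl.get_obs()["tcp_pos"];print((p[:2]-[.519,.172])@[-.112,.994])
E
python3 tr.py s6
```

```text
rodend 0.9 -0.375 0.625
static 0.65 21.375 -38.0
-0.1256318888290085
```

Request:
move_arm(deltas=[[[0.1, 0, 0], 0, 0], [[0.2, 0, 0], 0, 0], [[0.3, 0, 0], 0, 0], [[0.4, 0, 0], 0, 0], [[0.5, 0, 0], 0, 0], [[0.6, 0, 0], 0, 0], [[0.7, 0, 0], 0, 0], [[0.8, 0, 0], 0, 0]])

```text
clock: 11.83
tcp_pos: [0.5327, 0.0554, 0.015]
ee_rot: [-3.142, 0.0, 1.684]
contact_force: [0.2, -1.6, -0.3]
finger_gap: -0.0001
finger_force: 1.0
```

Request:
move_arm(deltas=[[[0.03, 0, 0], 0, 0], [[0.06, 0, 0], 0, 0], [[0.09, 0, 0], 0, 0], [[0.12, 0, 0], 0, 0], [[0.15, 0, 0], 0, 0], [[0.18, 0, 0], 0, 0], [[0.21, 0, 0], 0, 0], [[0.24, 0, 0], 0, 0]])

```text
clock: 12.5
tcp_pos: [0.5324, 0.0577, 0.015]
ee_rot: [-3.142, 0.0, 1.684]
contact_force: [0.4, -3.5, -0.4]
finger_gap: -0.0001
finger_force: 1.1
```

```bash
python3 tr.py s7
```

```text
rodend 0.89 -2.25 2.875
static 0.77 0.75 -0.25
-0.11502244401300388
```

Request:
move_arm(deltas=[[[0.015, 0, 0], 0, 0], [[0.03, 0, 0], 0, 0], [[0.045, 0, 0], 0, 0], [[0.06, 0, 0], 0, 0], [[0.075, 0, 0], 0, 0], [[0.09, 0, 0], 0, 0], [[0.105, 0, 0], 0, 0], [[0.12, 0, 0], 0, 0]])

```text
clock: 13.22
tcp_pos: [0.5323, 0.0589, 0.015]
ee_rot: [3.142, 0.0, 1.684]
contact_force: [-0.9, -2.0, 0.4]
finger_gap: 0.0001
finger_force: 1.1
```

Request:
move_arm(deltas=[[[0.02, 0, 0], 0, 0], [[0.04, 0, 0], 0, 0], [[0.06, 0, 0], 0, 0], [[0.08, 0, 0], 0, 0], [[0.1, 0, 0], 0, 0], [[0.12, 0, 0], 0, 0], [[0.13, 0, 0], 0, 0], [[0.14, 0, 0], 0, 0]])

```text
clock: 13.88
tcp_pos: [0.5321, 0.0603, 0.015]
ee_rot: [-3.142, 0.0, 1.684]
contact_force: [-0.4, -3.3, 0.4]
finger_gap: 0.0
finger_force: 1.1
```

Request:
move_arm(deltas=[[[0.015, 0, 0], 0, 0], [[0.03, 0, 0], 0, 0], [[0.045, 0, 0], 0, 0], [[0.06, 0, 0], 0, 0], [[0.075, 0, 0], 0, 0], [[0.09, 0, 0], 0, 0], [[0.105, 0, 0], 0, 0], [[0.12, 0, 0], 0, 0]])

```text
clock: 14.55
tcp_pos: [0.532, 0.0614, 0.015]
ee_rot: [-3.142, 0.0, 1.684]
contact_force: [0.5, -3.8, 0.9]
finger_gap: 0.0002
finger_force: 1.6
```

Request:
move_arm(deltas=[[[0.01, 0, 0], 0, 0], [[0.02, 0, 0], 0, 0], [[0.03, 0, 0], 0, 0], [[0.04, 0, 0], 0, 0], [[0.05, 0, 0], 0, 0], [[0.06, 0, 0], 0, 0], [[0.07, 0, 0], 0, 0], [[0.08, 0, 0], 0, 0]])

```text
clock: 15.22
tcp_pos: [0.532, 0.0614, 0.015]
ee_rot: [-3.142, 0.002, 1.685]
contact_force: [0.4, -6.8, 0.3]
finger_gap: 0.0002
finger_force: 3.3
```

```bash
python3 tr.py s8; python3 -c "
from workcell import ctrl;o=ctrl.get_obs();print(o['contact_force'],o['wrist_torque'],o['tau'],o['finger_force'])"
```

```text
rodend 0.87 -3.0 3.5
static 0.9 0.625 -0.25
-0.11140315131961334
[-0.19922738 -6.32904331  0.37188484] [-1.05140857  0.00798498  0.04166064] [ 3.34831238e+00 -4.17522311e+01 -1.76586735e+01  1.74896255e+00
  5.29058962e-03  1.18738250e-02] 3.15464548766613
```

Request:
move_arm(deltas=[[[-0.3, 0, 0], 0, 0], [[-1, 0, 0], 0, 0], [[-2, 0, 0], 0, 0], [[-3, 0, 0], 0, 0], [[-3, 0, -3], 0, 0], [[-3, 0, -6], 0, 0], [[-3, 0, -9], 0, 0], [[-3, 0, -12], 0, 0]])

```text
clock: 15.93
tcp_pos: [0.5351, 0.0318, 0.1362]
ee_rot: [-3.141, -0.001, 1.683]
contact_force: [1.0, 1.2, -0.5]
finger_gap: -0.0004
finger_force: 0.0
```

Request:
move_arm(deltas=[[[0, 0, -3], 0, 0.75], [[0, 0, -6], 0, 0.75], [[0, 0, -7], 0, 0.75], [[3, 0, -7], 0, 0.75], [[6, 0, -7], 0, 0.75], [[9, 0, -7], 0, 0.75], [[12, 0, -7], 0, 0.75], [[14, 0, -7], 0, 0.75]])

```text
clock: 16.6
tcp_pos: [0.5188, 0.1735, 0.2042]
ee_rot: [-3.14, -0.002, 1.684]
contact_force: [-0.3, 0.4, 0.6]
finger_gap: 0.0643
finger_force: 0.0
```

Request:
move_arm(deltas=[[[0, 0, 0], -0.12, 0.75], [[0, 0, 0], -0.24, 0.75], [[0, 0, 0], -0.36, 0.75], [[0, 0, 0], -0.48, 0.75], [[0, 0, 0], -0.6, 0.75], [[0, 0, 0], -0.72, 0.75], [[0, 0, 0], -0.84, 0.75], [[0, 0, 0], -0.96, 0.75]])

```text
clock: 17.27
tcp_pos: [0.5193, 0.1711, 0.204]
ee_rot: [-3.141, -0.001, 2.649]
contact_force: [0.5, -1.0, -1.2]
finger_gap: 0.064
finger_force: 0.0
```

```bash
python3 - <<'E'
from h import *
o=ctrl.get_obs();print(o["tcp_pos"],o["joint_positions"],o["ee_rot"],o["finger_gap"])
p=o["tcp_pos"];y=o["ee_rot"][2];d=np.array([.519,.172])-p[:2]
print("tool dx dy cm",100*d@[np.cos(y),np.sin(y)],100*d@[np.sin(y),-np.cos(y)])
E
```

```text
[0.51928202 0.17110036 0.20404066] [ 1.90800592e-01  2.35310671e-01  1.56673688e+00  3.05894175e-04
  1.34096055e+00 -8.87722000e-01] [-3.14093019e+00 -1.28581636e-03  2.64924859e+00] 0.06397070392682752
tool dx dy cm 0.06737818219486266 0.06594790666704674
```

Request:
move_arm(deltas=[[[0.05, 0.05, 2.5], 0, 0.75], [[0.05, 0.05, 5], 0, 0.75], [[0.05, 0.05, 7], 0, 0.75], [[0.05, 0.05, 9], 0, 0.75], [[0.05, 0.05, 10.5], 0, 0.75], [[0.05, 0.05, 11.5], 0, 0.75], [[0.05, 0.05, 11.5], 0, 0.75], [[0.05, 0.05, 11.5], 0, 0.75]])

```text
clock: 17.93
tcp_pos: [0.5192, 0.172, 0.0895]
ee_rot: [-3.141, -0.001, 2.643]
contact_force: [1.1, -0.6, 0.4]
finger_gap: 0.0638
finger_force: 0.0
```

```bash
python3 - <<'E'
from h import *
s=ctrl.grab_frame("scene")[:,:,::-1].copy();t=ctrl.grab_frame("top")[:,:,::-1]
cv2.imwrite("pics/p9.png",cv2.resize(s[190:265,260:340],None,fx=7,fy=7,interpolation=cv2.INTER_CUBIC))
E
```

```text
(no output)
```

View pics/p9.png

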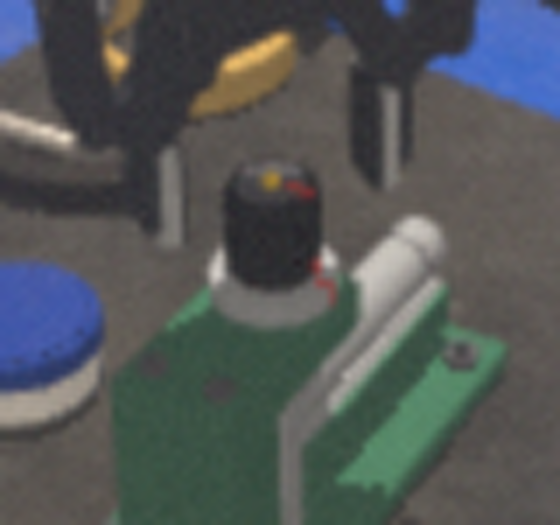

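Request:
move_arm(deltas=[[[0, 0, 0.3], 0, 0.75], [[0, 0, 0.6], 0, 0.75], [[0, 0, 0.8], 0, 0.75], [[0, 0, 0.8], 0, 0.2], [[0, 0, 0.8], 0, 0.2], [[0, 0, 0.8], 0, 0.2], [[0, 0, 0.8], 0, 0.2], [[0, 0, 0.8], 0, 0.2]], squeeze=20)

```text
clock: 18.7
tcp_pos: [0.519, 0.1718, 0.0823]
ee_rot: [-3.14, 0.0, 2.644]
contact_force: [-1.1, -2.2, 3.1]
finger_gap: 0.0281
finger_force: 19.9
```

```bash
python3 - <<'E'
from h import *
o=ctrl.get_obs();print(o["tcp_pos"],o["ee_rot"],o["contact_force"],o["wrist_torque"],o["finger_gap"],o["finger_force"])
y=o["ee_rot"][2];F=o["contact_force"];print("tool fx fy",F[:2]@[np.cos(y),np.sin(y)],F[:2]@[np.sin(y),-np.cos(y)])
E
```

```text
[0.51904494 0.17175453 0.08228409] [-3.14044023e+00  2.29343729e-04  2.64414962e+00] [-1.08036922 -2.20853721  3.13409891] [-0.3775429   0.24090962 -0.00661684] 0.02811474723913887 19.855148792266846
tool fx fy -0.10443534674719003 -2.4564054037895975
```

Request:
move_arm(deltas=[[[0, 0, 0], 0, 0.2], [[0, 0, 0], 0, 0.2], [[0, 0, 0], 0.05, 0.2], [[0, 0, 0], 0.1, 0.2], [[0, 0, 0], 0.15, 0.2], [[0, 0, 0], 0.2, 0.2], [[0, 0, 0], 0.25, 0.2], [[0, 0, 0], 0.3, 0.2]], squeeze=60)

```text
clock: 19.37
tcp_pos: [0.5191, 0.1718, 0.0824]
ee_rot: [-3.141, 0.001, 2.342]
contact_force: [-2.2, -2.5, 4.8]
finger_gap: 0.0269
finger_force: 58.6
```

```bash
cat > st.py <<'E'
from h import *
L=[]
t=ctrl.grab_frame("top");o=ctrl.get_obs();L=o
hsv=cv2.cvtColor(t,cv2.COLOR_RGB2HSV);m=cv2.inRange(hsv,(0,120,90),(8,255,255))|cv2.inRange(hsv,(172,120,90),(180,255,255));m[:195]=0;m[235:]=0;m[:,:235]=0;m[:,290:]=0
print("yaw",o["ee_rot"][2],"q6",o["joint_positions"][5],"F",o["contact_force"].round(1),"T",o["wrist_torque"].round(3),"tau6",o["tau"][5].round(3),o["finger_gap"].round(4),"red",[tuple(p[0]) for p in (cv2.findNonZero(m) if m.any() else [])][:12])
E
python3 st.py
```

```text
Traceback (most recent call last):
  File "st.py", line 5, in <module>
    print("yaw",o["ee_rot"][2],"q6",o["joint_positions"][5],"F",o["contact_force"].round(1),"T",o["wrist_torque"].round(3),"tau6",o["tau"][5].round(3),o["finger_gap"].round(4),"red",[tuple(p[0]) for p in (cv2.findNonZero(m) if m.any() else [])][:12])
                                                                                                                                                       ^^^^^^^^^^^^^^^^^^^^^
AttributeError: 'float' object has no attribute 'round'
```

```bash
cat > st.py <<'E'
from h import *
o=ctrl.get_obs();t=ctrl.grab_frame("top")
hsv=cv2.cvtColor(t,cv2.COLOR_RGB2HSV);m=cv2.inRange(hsv,(0,120,80),(8,255,255))|cv2.inRange(hsv,(172,120,80),(180,255,255));m[:195]=0;m[235:]=0;m[:,:235]=0;m[:,290:]=0
print("yaw",o["ee_rot"][2],"q6",o["joint_positions"][5],"F",o["contact_force"].round(1),"T",o["wrist_torque"].round(3),"tau6",round(float(o["tau"][5]),3),"red",[tuple(map(int,p[0])) for p in (cv2.findNonZero(m) if m.any() else [])][:12])
E
python3 st.py
```

```text
yaw 2.339869502098514 q6 -0.5755697020241678 F [-3.1 -2.6  6. ] T [-0.458  0.306 -0.086] tau6 0.142 red []
```

Request:
move_arm(deltas=[[[0, 0, 0], 0.03, 0.2], [[0, 0, 0], 0.06, 0.2], [[0, 0, 0], 0.09, 0.2], [[0, 0, 0], 0.12, 0.2], [[0, 0, 0], 0.15, 0.2], [[0, 0, 0], 0.18, 0.2], [[0, 0, 0], 0.21, 0.2], [[0, 0, 0], 0.24, 0.2]])

```text
clock: 20.13
tcp_pos: [0.5191, 0.1718, 0.0825]
ee_rot: [-3.141, 0.001, 2.103]
contact_force: [-2.3, -3.0, 4.8]
finger_gap: 0.0269
finger_force: 58.6
```

```bash
python3 st.py
```

```text
yaw 2.103014549333068 q6 -0.33858308825557704 F [-2.3 -3.   4.8] T [-0.456  0.334  0.129] tau6 -0.178 red []
```

Request:
move_arm(deltas=[[[0, 0, 0], 0.03, 0.2], [[0, 0, 0], 0.06, 0.2], [[0, 0, 0], 0.09, 0.2], [[0, 0, 0], 0.12, 0.2], [[0, 0, 0], 0.15, 0.2], [[0, 0, 0], 0.18, 0.2], [[0, 0, 0], 0.21, 0.2], [[0, 0, 0], 0.24, 0.2]])

```text
clock: 20.85
tcp_pos: [0.5191, 0.1718, 0.0824]
ee_rot: [-3.141, 0.001, 1.863]
contact_force: [-2.6, -2.9, 4.8]
finger_gap: 0.0269
finger_force: 58.6
```

```bash
python3 st.py
```

```text
yaw 1.862993261305801 q6 -0.09857308628628406 F [-2.6 -2.9  4.8] T [-0.509  0.338  0.107] tau6 -0.177 red []
```

Request:
move_arm(deltas=[[[0, 0, 0], 0.03, 0.2], [[0, 0, 0], 0.06, 0.2], [[0, 0, 0], 0.09, 0.2], [[0, 0, 0], 0.12, 0.2], [[0, 0, 0], 0.15, 0.2], [[0, 0, 0], 0.18, 0.2], [[0, 0, 0], 0.21, 0.2], [[0, 0, 0], 0.24, 0.2]])

```text
clock: 21.57
tcp_pos: [0.5192, 0.1718, 0.0825]
ee_rot: [3.142, 0.001, 1.623]
contact_force: [-2.0, -3.0, 5.3]
finger_gap: 0.0271
finger_force: 58.6
```

```bash
python3 st.py
```

```text
yaw 1.623247995607254 q6 0.14123813656737985 F [-2.  -3.   5.3] T [-0.463  0.326  0.132] tau6 -0.096 red []
```

Request:
move_arm(deltas=[[[0, 0, 0], 0.03, 0.2], [[0, 0, 0], 0.06, 0.2], [[0, 0, 0], 0.09, 0.2], [[0, 0, 0], 0.12, 0.2], [[0, 0, 0], 0.15, 0.2], [[0, 0, 0], 0.18, 0.2], [[0, 0, 0], 0.21, 0.2], [[0, 0, 0], 0.24, 0.2]])

```text
clock: 22.28
tcp_pos: [0.5192, 0.1718, 0.0825]
ee_rot: [3.141, 0.001, 1.383]
contact_force: [-2.2, -1.7, 5.7]
finger_gap: 0.0268
finger_force: 58.6
```

```bash
python3 st.py
```

```text
yaw 1.383261423833651 q6 0.3812728710740402 F [-2.2 -1.7  5.7] T [-0.46   0.351  0.155] tau6 -0.096 red []
```

Request:
move_arm(deltas=[[[0, 0, 0], 0, 0.2], [[0, 0, 0], 0, 0.2], [[0, 0, 0], 0, 0.2], [[0, 0, 0], 0, 0.2], [[0, 0, 0], 0.03, 0.2], [[0, 0, 0], 0.06, 0.2], [[0, 0, 0], 0.09, 0.2], [[0, 0, 0], 0.12, 0.2]])

```text
clock: 23.0
tcp_pos: [0.5193, 0.1718, 0.0825]
ee_rot: [3.141, 0.001, 1.263]
contact_force: [-1.5, -2.5, 5.9]
finger_gap: 0.0271
finger_force: 58.7
```

```bash
python3 st.py
```

```text
yaw 1.2632514146241984 q6 0.5012440835621693 F [-1.5 -2.5  5.9] T [-0.522  0.343  0.166] tau6 -0.096 red []
```

```bash
cat > mk.py <<'E'
from h import *
s=ctrl.grab_frame("scene")
h=cv2.cvtColor(s,cv2.COLOR_RGB2HSV);m=cv2.inRange(h,(0,90,60),(9,255,255))|cv2.inRange(h,(171,90,60),(180,255,255));q=np.zeros_like(m);q[200:242,285:318]=m[200:242,285:318]
C=np.array([.519,.172])
for y,x in zip(*np.nonzero(q)):
    print((x,y),s[y,x],end=" ")
    for nm,z,r in(("top",.129,None),("cap",0,.0145),("colside",0,.021),("coltop",.096,None)):
        o,d=ray("scene",(x,y))
        if r is None: P=o+d*(z-o[2])/d[2]; v=P[:2]-C; print(nm,round(float(np.linalg.norm(v))*1e3,1),"mm",round(float(np.arctan2(v[1],v[0])),2),end="; ")
        else:
            a=d[:2]@d[:2];b=(o[:2]-C)@d[:2];c=(o[:2]-C)@(o[:2]-C)-r*r;D=b*b-a*c
            if D>0: P=o+d*(-b-D**.5)/a;v=P[:2]-C;print(nm,"z",round(float(P[2])*1e3,1),round(float(np.arctan2(v[1],v[0])),2),end="; ")
    print()
E
python3 mk.py
```

```text
(np.int64(297), np.int64(217)) [117  63  62] top 6.3 mm 1.39; cap z 135.8 1.91; colside z 140.5 2.02; coltop 42.7 mm -0.78; 
(np.int64(297), np.int64(218)) [133  55  58] top 9.2 mm 1.7; cap z 133.1 1.91; colside z 138.0 2.02; coltop 38.8 mm -0.77; 
(np.int64(297), np.int64(219)) [113  43  49] top 12.5 mm 1.85; cap z 130.5 1.9; colside z 135.4 2.01; coltop 34.9 mm -0.75; 
(np.int64(297), np.int64(229)) [87 44 48] top 47.2 mm 2.13; cap z 103.6 1.85; colside z 108.8 1.98; coltop 6.5 mm 1.21; 
(np.int64(296), np.int64(230)) [85 50 51] top 50.7 mm 2.1; cap z 100.1 1.68; colside z 105.7 1.87; coltop 10.4 mm 1.39; 
(np.int64(297), np.int64(230)) [131  53  54] top 50.5 mm 2.14; cap z 100.9 1.85; colside z 106.1 1.98; coltop 9.0 mm 1.56; 
(np.int64(297), np.int64(231)) [134  66  67] top 53.9 mm 2.14; cap z 98.1 1.84; colside z 103.4 1.97; coltop 12.0 mm 1.75; 
(np.int64(300), np.int64(233)) [133  74  73] top 60.6 mm 2.25; cap z 93.2 2.29; colside z 98.3 2.28; coltop 18.1 mm 2.28; 
(np.int64(300), np.int64(234)) [136  84  81] top 63.9 mm 2.25; cap z 90.5 2.29; colside z 95.5 2.27; coltop 21.6 mm 2.27; 
(np.int64(301), np.int64(234)) [131  83  81] top 64.0 mm 2.28; cap z 90.1 2.44; colside z 95.3 2.38; coltop 21.9 mm 2.37; 
(np.int64(300), np.int64(235)) [132  82  80] top 67.1 mm 2.25; cap z 87.7 2.28; colside z 92.8 2.27; coltop 25.1 mm 2.27; 
(np.int64(301), np.int64(235)) [130  81  78] top 67.3 mm 2.28; cap z 87.4 2.44; colside z 92.6 2.37; coltop 25.4 mm 2.35; 
(np.int64(300), np.int64(236)) [113  76  71] top 70.4 mm 2.25; cap z 84.9 2.28; colside z 90.0 2.27; coltop 28.6 mm 2.26;
```

Request:
move_arm(deltas=[[[0, 0, 0], 0, 0.7], [[0, 0, 0], 0, 0.7], [[0, 0, 0], 0, 0.7], [[0, 0, 0], 0, 0.7], [[0, 0, 0], 0, 0.7], [[0, 0, 0], 0, 0.7], [[0, 0, -1], 0, 0.7], [[0, 0, -2], 0, 0.7]])

```text
clock: 23.77
tcp_pos: [0.5189, 0.1722, 0.1022]
ee_rot: [-3.14, 0.001, 1.264]
contact_force: [0.1, 0.6, 1.2]
finger_gap: 0.06
finger_force: 0.0
```

Request:
move_arm(deltas=[[[0, 0, -2], 0, 0.7], [[0, 0, -4], 0, 0.7], [[0, 0, -6], 0, 0.7], [[0, 0, -8], 0, 0.7], [[0, 0, -10], 0, 0.7], [[0, 0, -12], 0, 0.7], [[0, 0, -12], 0, 0.7], [[0, 0, -12], 0, 0.7]])

```text
clock: 24.43
tcp_pos: [0.5202, 0.1725, 0.2241]
ee_rot: [3.138, -0.002, 1.264]
contact_force: [-0.3, 0.8, -0.5]
finger_gap: 0.0602
finger_force: 0.0
```

```bash
python3 mk.py | cut -c1-150; python3 tr.py s9
```

```text
(np.int64(297), np.int64(217)) [214  86  79] top 6.3 mm 1.39; cap z 135.8 1.91; colside z 140.5 2.02; coltop 42.7 mm -0.78; 
(np.int64(298), np.int64(217)) [211  92  77] top 5.0 mm 1.7; cap z 136.1 2.06; colside z 140.7 2.12; coltop 42.4 mm -0.84; 
(np.int64(297), np.int64(218)) [230  72  71] top 9.2 mm 1.7; cap z 133.1 1.91; colside z 138.0 2.02; coltop 38.8 mm -0.77; 
(np.int64(298), np.int64(218)) [175  89  88] top 8.4 mm 1.92; cap z 133.5 2.06; colside z 138.1 2.12; coltop 38.4 mm -0.83; 
(np.int64(296), np.int64(219)) [100  60  64] top 13.4 mm 1.7; cap z 129.9 1.74; colside z 135.0 1.91; coltop 35.4 mm -0.69; 
(np.int64(297), np.int64(219)) [182  57  59] top 12.5 mm 1.85; cap z 130.5 1.9; colside z 135.4 2.01; coltop 34.9 mm -0.75; 
(np.int64(298), np.int64(219)) [113  71  71] top 12.0 mm 2.02; cap z 130.8 2.06; colside z 135.5 2.11; coltop 34.5 mm -0.82; 
(np.int64(297), np.int64(220)) [94 50 53] top 16.0 mm 1.93; cap z 127.9 1.9; colside z 132.7 2.01; coltop 31.0 mm -0.73; 
(np.int64(297), np.int64(229)) [88 46 49] top 47.2 mm 2.13; cap z 103.6 1.85; colside z 108.8 1.98; colt
[... 494 characters left out ...]
18.1 mm 2.28; 
(np.int64(300), np.int64(234)) [135  81  81] top 63.9 mm 2.25; cap z 90.5 2.29; colside z 95.5 2.27; coltop 21.6 mm 2.27; 
(np.int64(301), np.int64(234)) [136  86  83] top 64.0 mm 2.28; cap z 90.1 2.44; colside z 95.3 2.38; coltop 21.9 mm 2.37; 
(np.int64(300), np.int64(235)) [135  83  81] top 67.1 mm 2.25; cap z 87.7 2.28; colside z 92.8 2.27; coltop 25.1 mm 2.27; 
(np.int64(301), np.int64(235)) [131  82  79] top 67.3 mm 2.28; cap z 87.4 2.44; colside z 92.6 2.37; coltop 25.4 mm 2.35; 
(np.int64(300), np.int64(236)) [116  80  72] top 70.4 mm 2.25; cap z 84.9 2.28; colside z 90.0 2.27; coltop 28.6 mm 2.26; 
rodend 0.85 -3.75 2.5
static 0.6 31.125 -12.625
0.00022775299921901283
```

```bash
python3 -c "
from workcell import ctrl;print(ctrl.close_job())"
```

```text
the job is handed in; nothing more can be done
None
```

The job is handed in, but the hand-in returned no verdict. The rod was pushed home (the arm stopped against it at about 7 N), and the cap is about 24° past its collar by the red marks, inside the 3–38° window. The gripper is open and clear, and I saw no sign of touching the bush, tin or ring, though I didn't measure them afterwards. Clamp force couldn't be read directly and is inferred from the clutch slip, and the last camera check that the rod stayed home was weak.

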